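Stack the corn mill's spacer rings on its spindle by feel

TASK

Thread the three dark steel spacer rings over the upright spindle of the little corn mill: the widest first, flat down on the stone, then the middle one, then the smallest, each lying flat on the one below. The spindle stands a little off the middle of the stone, so feel for it gently and never press hard on the spindle or the stone; leave all three rings free on the spindle and do not disturb the other things on the ledge.

Things in the scene. Friction and masses are not known exactly. Their poses are not given: they have to be found in the camera images.
- mill_seat (a point): centre of the flat top of the corn mill's round bed stone, where the rings stack; z is up. The stone is 132 mm in diameter, its top 60 mm above the ledge, in a round steel housing 170 mm in diameter and 34 mm high with a small chute along -x. The mill is fixed. More than 40 N between a ring and the mill (spindle or stone) is too much.
- mill_mid_top (a point): the point straight above mill_seat at the height of the spindle's tip, 52 mm over the stone. The rigid upright steel spindle is 18 mm in diameter, with a 1 mm chamfer at the tip. It stands in an eccentric bush: its axis is 5 mm sideways from this point, in a direction that differs every time and is not measured. The bush is too stiff to be turned by hand forces.
- ring_wide_center (a point): centre (half-way up) of the widest and thickest of the three plain dark steel spacer rings, lying flat on the ledge: 60 mm outside diameter, 18 mm thick, 350 g give or take a third, straight bore 20.6 mm in diameter, both faces alike; z is its axis
- ring_mid_center (a point): centre (half-way up) of the middle of the three plain dark steel spacer rings, lying flat on the ledge: 50 mm outside diameter, 14 mm thick, 180 g give or take a third, straight bore 20.6 mm in diameter, both faces alike; z is its axis
- ring_small_center (a point): centre (half-way up) of the smallest and thinnest of the three plain dark steel spacer rings, lying flat on the ledge: 40 mm outside diameter, 10 mm thick, 75 g give or take a third, straight bore 20.6 mm in diameter, both faces alike; z is its axis
- molcajete: black stone mortar bowl on a rubber ring, 180 mm across, 98 mm high; origin at the underside; a bystander
- tejolote: black stone pestle standing on its wide end, 60 mm across, 90 mm high; origin at the underside; a bystander
- crock: lidded ceramic crock, 132 mm across, 169 mm high; origin at the underside; a bystander
- warmer: steel tortilla warmer with a domed lid, 218 mm across, 154 mm high; origin at the underside; a bystander
- citrus_press: plastic hand citrus press lying flat, 230 mm long overall, 50 mm high; origin under its 80 mm round bowl, handles along its -x axis; origin at the underside; a bystander
- salt_dish: small white ceramic bowl, 60 mm across, 28 mm high; origin at the underside; a bystander
Things that resemble listed ones, but are neither listed nor needed, are in the scene too. What is shaped like the part that bears mill_seat but green is not meant.

How it is judged:
By the outcome, as a careful person would: the job done as asked, in the order asked, and still so for the second after the job is handed in, with the robot touching nothing.
It also fails if it takes over 72 s, if anything falls off the work surface, if the arm or the gripper's body presses on something with over 40 N, if the wrist force passes 120 N, or if a joint passes its speed limit or range.

ROBOT

A 7-joint arm with a two-finger parallel gripper is mounted at the origin on the work surface. World frame = base frame: x ahead of the robot, y to its left, z up, the work surface at z = 0. Lengths are in mm, angles in rad, forces in N, time in s.
With the tool pointing down it reaches from about 425 to 875 mm from the base axis. Payload 4.7 kg.
Tool frame: the origin (TCP) lies on the front face of the gripper's body, between the roots of the fingers; the fingertips stand 73 mm ahead of it and the grasp point (between the pads) lies 54 mm ahead of it; z points along the fingers, y is the line along which they close (so a half turn about z gives the same grasp; the last joint's range is limited). The gripper opens to 85 mm and grips with 20 to 120 N. Pads are 22 mm wide; open, the fingers measure 114 mm over their backs; the gripper's body (76 mm by 85 mm) begins 54 mm behind the grasp point. The pads swing forward as they close: fully open they stand 13 mm farther back than shut.
Start: joints at [1.243, 0.321, -0.07, 1.45, 0.023, 1.371, -0.057], TCP at [217.851, -612.42, 303.949] pointing down, gripper open.
Joint ranges: [-2.86, 2.86], [-0.3, 2.09], [-1.38, 1.24], [0.06, 2.45], [-1.56, 4.7], [0.09, 2.05], [-2.69, 2.69]. Speed limits (rad/s): [2.57, 2.57, 3.14, 3.14, 3.14, 3.14, 3.14].

INTERFACE

Orientations are given as a rotation vector (axis times angle).
In Python, from cell import state, grab_frame, close_job gives the robot as it stands.
- The arm moves only by the shell command python3 -m handwheel 'ROWS' [FORCE]. ROWS is JSON, a list of rows, each a list of 7 numbers: the shift along the tool's x, y, z in m, then the turn, a rotation vector about the tool's x, y, z in degrees, then the finger opening in m, from 0 to 0.0854. A call has 1 to 5 rows; each row is the pose to reach, as a shift and turn from the pose commanded when the call began, along the tool's axes at that moment; what a row does not reach only later rows make up. A row lasts 1/10 s, in which the tool goes at most 50 mm and 8.59 degrees, less where a joint would pass 70% of its speed; a pose out of reach is approached as far as the arm can. A call with a gripper value outside its range is refused whole. The fingers move at their own pace and stop on an object; FORCE is the grip in N (left out, the last holds). Time passes only in rows, so rows that repeat a pose let the fingers close. It gives the time, the measured TCP pose, the force and the opening at its end, in the units of the state.
- state(): the state, without advancing time (a new reading comes with each control period).
- grab_frame(name): name is "scene" or "side" or "wrist"; returns a dict with "frame" (384x512x3 uint8, red, green, blue), "intrinsics" (3x3 intrinsics, pixels), "position" and "orientation" of the camera in the world; the wrist camera has in their place "mount" (4x4, takes a point from camera to tool coordinates, whose origin is the TCP and whose axes are the flange's). Camera axes: x right, y up, looking along -z (the intrinsics and any distortion apply to the point x, -y, -z); pixel columns grow to the right and rows downward; lengths in mm; the calibration is good to about 2 mm. The wrist camera is an equidistant fisheye: a pixel r from the principal point sees the ray r / f radians off the axis. A picture is of the moment at which its call begins: read the wrist's pose just before it. There is no depth.
- close_job(): hands the job in, once; it reports no verdict.
The state is a dict: "clock": time; "joint_positions": joint angles; "dq": joint speeds; "effort": joint torques, N m; "position": TCP position; "orientation": TCP orientation; "wrist_force": force on the tool from outside, world axes, zero at the start; "moment": the same for the moment, N m; "opening": opening from 0.0 (shut) to 1.0 (fully open).
Only numpy, scipy, OpenCV 4.12 (cv2) and the standard library are available. Lean on these libraries where they do the work, as an engineer would, in place of code of your own. Each camera call takes 0.05 s, during which the arm holds its last target. There are 200 camera calls.

## Working session

There is one attempt and no reset: what is moved stays moved. The work goes in short steps, Python scripts to look and compute and a shell command to move; the robot and the scene stay as the last step left them, time stands still between calls to the robot, and variables do not carry over. Pictures are saved under pics/ and viewed, on a budget of 10 in all, crops included, one or two more only if the job needs it, and the job is handed in when it is done.

```bash
mkdir -p pics; ls
python3 - <<'E'
from cell import state, grab_frame
import cv2,numpy as np
s=state();print({k:np.round(v,3).tolist() for k,v in s.items()})
for n in ("scene","side","wrist"):
    f=grab_frame(n); cv2.imwrite(f"pics/{n}0.png",f["frame"][:,:,::-1])
    print(n,np.round(f["intrinsics"],2).tolist(),{k:np.round(f[k],4).tolist() for k in f if k not in("frame","intrinsics")})
a=[cv2.imread(f"pics/{n}0.png") for n in("scene","side")]
E
```

```text
pics
{'clock': 0.0, 'joint_positions': [1.243, 0.322, -0.07, 1.452, 0.023, 1.371, -0.057], 'dq': [0.0, 0.001, -0.001, 0.001, 0.0, 0.0, 0.001], 'effort': [0.0, -49.358, -0.382, -31.433, 0.013, 0.011, 0.0], 'position': [217.677, -612.039, 302.804], 'orientation': [-3.094, -0.534, 0.001], 'wrist_force': [0.586, -1.125, 0.718], 'moment': [0.03, 0.005, -0.005], 'opening': 1.001}
scene [[426.32, 0.0, 260.96], [0.0, 426.32, 191.2], [0.0, 0.0, 1.0]] {'position': [1433.1701, -270.8274, 1017.2519], 'orientation': [0.6741, 0.5365, 1.2125]}
side [[376.82, 0.0, 252.74], [0.0, 376.82, 191.74], [0.0, 0.0, 1.0]] {'position': [-185.5894, -729.017, 925.9522], 'orientation': [0.8199, -0.3343, -0.7451]}
wrist [[297.32, 0.0, 250.6], [0.0, 297.32, 188.62], [0.0, 0.0, 1.0]] {'mount': [[-0.0009, 0.9547, 0.2974, 75.2266], [1.0, 0.0009, 0.0001, -0.3873], [-0.0002, 0.2974, -0.9547, -68.2522], [0.0, 0.0, 0.0, 1.0]]}
```

View pics/scene0.png

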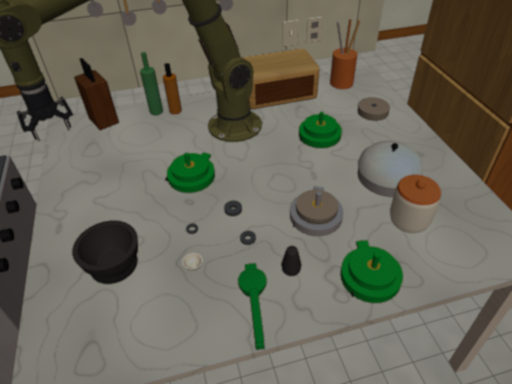

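View pics/side0.png

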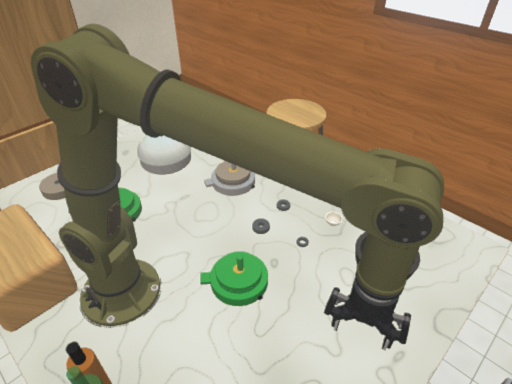

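Scene view: grey mill at (316,210); the three lookalike mills at (190,172), (320,130) and (372,272) are green and rejected. The only dark rings are at (233,208), (248,237) and (192,228), apparently wide, mid and small. The side view shows them at (261,226), (284,205) and (302,242), with the mill at (233,175). Next I'll measure positions and sizes.

```bash
cat > h.py <<'E'
import cv2,numpy as np
from cell import state,grab_frame
from scipy.spatial.transform import Rotation as R
def cam(f,s=None):
    if "mount" in f:
        T=np.eye(4);T[:3,:3]=R.from_rotvec(s["orientation"]).as_matrix();T[:3,3]=s["position"]
        T=T@np.array(f["mount"]);return T[:3,:3],T[:3,3]
    return R.from_rotvec(f["orientation"]).as_matrix(),np.array(f["position"])
def ray(f,uv,s=None):
    K=f["intrinsics"];x=(uv[0]-K[0][2])/K[0][0];y=(uv[1]-K[1][2])/K[1][1]
    if "mount" in f:
        r=np.hypot(x,y);k=np.sin(r)/r if r>1e-9 else 1;d=np.array([x*k,-y*k,-np.cos(r)])
    else: d=np.array([x,-y,-1.])
    M,o=cam(f,s);return o,M@d
def plane(f,uv,z,s=None):
    o,d=ray(f,uv,s);return o+d*(z-o[2])/d[2]
def proj(f,p,s=None):
    M,o=cam(f,s);c=M.T@(np.array(p)-o);K=f["intrinsics"]
    a,b,w=c[0],-c[1],-c[2]
    if "mount" in f:
        q=np.hypot(a,b);t=np.arctan2(q,w);a,b=a/q*t,b/q*t
    else:a,b=a/w,b/w
    return K[0][0]*a+K[0][2],K[1][1]*b+K[1][2]
def snap(n,name=None):
    s=state();f=grab_frame(n)
    if name:cv2.imwrite(f"pics/{name}.png",f["frame"][:,:,::-1])
    return f,s
E
python3 - <<'E'
from h import *
pts={"scene":[(233,208),(248,237),(192,228)],"side":[(261,226),(284,205),(302,242)]}
mm={"scene":(316,207),"side":(233,172)}
for n in pts:
    f,_=snap(n);g=f["frame"].max(2)
    m=(g<95).astype(np.uint8)
    nc,lab,st,ce=cv2.connectedComponentsWithStats(m)
    for p,h in zip(pts[n],(9,7,5)):
        w=lab[p[1]-9:p[1]+10,p[0]-9:p[0]+10];l=np.bincount(w[w>0]).argmax()
        x0,y0,ww,hh,_a=st[l];c=(x0+ww/2-.5,y0+hh/2-.5)
        print(n,c,ww,hh,plane(f,c,h).round(0),"width",np.linalg.norm(plane(f,(x0-.5,c[1]),h)-plane(f,(x0+ww-.5,c[1]),h)).round(0))
    print("mill",plane(f,mm[n],60).round(0))
a=cv2.imread("pics/scene0.png")[150:270,160:360];cv2.imwrite("pics/crop.png",cv2.resize(a,None,fx=4,fy=4,interpolation=2))
E
```

```text
scene (np.float64(232.5), np.float64(207.5)) 18 16 [ 464. -116.    9.] width 59.0
scene (np.float64(247.5), np.float64(237.5)) 16 14 [ 600. -101.    7.] width 49.0
scene (np.float64(191.5), np.float64(228.0)) 12 11 [ 510. -260.    5.] width 38.0
mill [586. 125.  60.]
side (np.float64(261.0), np.float64(229.5)) 15 6 [ 453. -127.    9.] width 50.0
side (np.float64(283.0), np.float64(208.0)) 11 3 [ 586. -109.    7.] width 39.0
side (np.float64(302.0), np.float64(244.5)) 9 4 [ 500. -265.    5.] width 29.0
mill [560. 121.  60.]
```

View pics/crop.png

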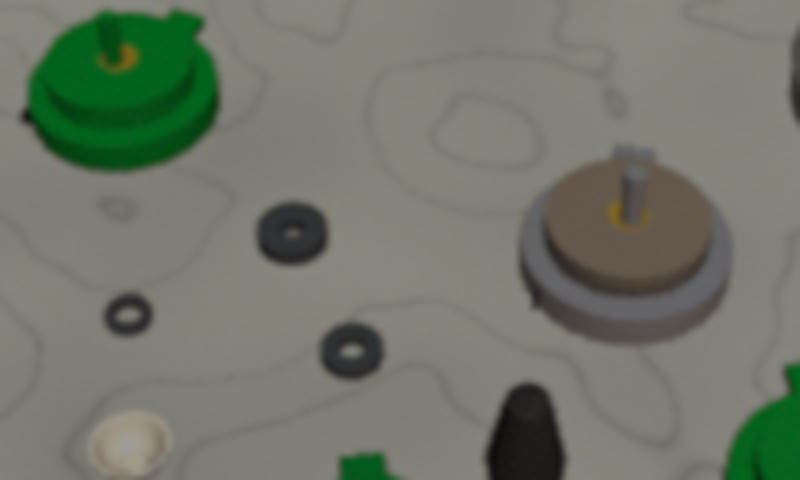

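Ring widths measure 59, 49 and 38 mm, so the choice is confirmed: wide at (464,-116), mid at (600,-101), small at (510,-260). The grey mill at about (586,125) matches too. Setting out to above the wide ring.

```bash
python3 -m handwheel '[[0.038,-0.037,0.012,0,0,0,0.0854],[0.07,-0.068,0.022,0,0,0,0.0854],[0.103,-0.1,0.032,0,0,0,0.0854],[0.136,-0.13,0.042,0,0,0,0.0854],[0.169,-0.163,0.052,0,0,0,0.0854]]' 40
```

```text
clock: 0.75
position: [323.0, -400.6, 251.6]
orientation: [3.095, 0.534, 0.0]
wrist_force: [0.2, -0.3, -0.4]
opening: 1.002
```

```bash
python3 -m handwheel '[[0.035,-0.034,0.011,0,0,0,0.0854],[0.07,-0.068,0.022,0,0,0,0.0854],[0.105,-0.102,0.033,0,0,0,0.0854],[0.14,-0.136,0.044,0,0,0,0.0854],[0.17,-0.165,0.054,0,0,0,0.0854]]'
python3 -m handwheel '[[0.03,-0.03,0.01,0,0,0,0.0854],[0.059,-0.057,0.018,0,0,0,0.0854],[0.059,-0.057,0.018,0,0,0,0.0854]]'
python3 - <<'E'
from h import *
f,s=snap("wrist","w1");print(s["position"].round(1) if hasattr(s["position"],"round") else s["position"])
for n,p in (("wide",(464,-116,9)),("tip",(s["position"][0],s["position"][1],s["position"][2]-73))): print(n,proj(f,p,s))
E
```

```text
clock: 1.25
position: [428.0, -187.2, 197.7]
orientation: [3.095, 0.536, 0.001]
wrist_force: [0.3, 0.0, 0.2]
opening: 0.998
clock: 1.55
position: [465.3, -110.2, 179.3]
orientation: [-3.091, -0.548, -0.001]
wrist_force: [-0.1, 0.8, 0.8]
opening: 1.002
[ 465.3 -110.2  179.3]
wide (np.float64(257.5130134489138), np.float64(193.5068277195843))
tip (np.float64(251.77932247074807), np.float64(244.47512127872227))
```

View pics/w1.png

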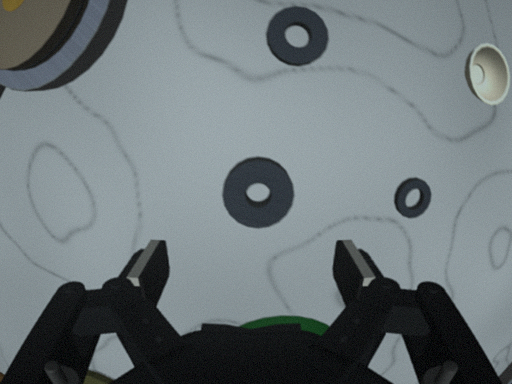

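Wrist view: wide ring at (258,192), mid at (297,36), small at (412,198), salt dish at (488,73), mill at top left. I'll refine the ring positions by circle fits on the plane.

```bash
cat >> h.py <<'E'
def rings(f,s,seeds,thr=75):
    """seed pixels with top heights -> (centre on the mid plane, diameter) of the dark blobs"""
    m=(cv2.GaussianBlur(f["frame"],(3,3),0).max(2)<thr).astype(np.uint8);out=[]
    cs,_=cv2.findContours(m,cv2.RETR_EXTERNAL,cv2.CHAIN_APPROX_NONE)
    for (u,v),z in seeds:
        c=max(cs,key=lambda c:cv2.pointPolygonTest(c,(float(u),float(v)),True))
        P=np.array([plane(f,p,z,s)[:2] for p in c[:,0]],np.float32)
        (x,y),(a,b),_=cv2.fitEllipse(P);out.append(np.round([x,y,a,b],1))
    return out
def totool(s,d): return R.from_rotvec(s["orientation"]).inv().apply(d)
E
python3 - <<'E'
from h import *
f,s=snap("wrist")
for r in rings(f,s,[((258,192),12),((297,36),9),((412,198),6)]): print(r)
print(totool(s,[464-465.3,-116+110.2,0]), R.from_rotvec(s["orientation"]).as_matrix().round(3).tolist(),s["position"])
E
```

```text
[ 465.3 -115.6   56.8   60.2]
[598.3 -99.9  47.2  49.5]
[ 510.  -257.5   37.3   41.2]
[-3.19911012  5.00955776 -0.00505012] [[0.94, 0.341, -0.0], [0.341, -0.94, 0.001], [-0.0, -0.001, -1.0]] [ 464.42699039 -113.36931168  179.56307425]
```

```bash
python3 -m handwheel '[[0,0,0.03,0,0,0,0.075],[0,0,0.06,0,0,0,0.075],[0,0,0.075,0,0,0,0.075],[0,0,0.075,0,0,0,0.075],[0,0,0.075,0,0,0,0.075]]'
python3 - <<'E'
from h import *
f,s=snap("wrist","w2");s=state()
u=proj(f,(465.2,-115.6,12),s);print(u,s["position"])
for r in rings(f,s,[(u,12)]): print(r, totool(s,np.r_[r[:2]-s["position"][:2],0]))
E
```

```text
clock: 2.15
position: [463.7, -117.5, 105.4]
orientation: [3.096, 0.531, 0.0]
wrist_force: [0.7, -0.1, 0.0]
opening: 0.881
(np.float64(248.78166344074899), np.float64(225.85571911725893)) [ 464.26359653 -117.40088545  105.94390843]
[ 465.9 -115.1   58.2   62.7] [ 2.31040104e+00 -1.62294089e+00  2.59002308e-04]
```

View pics/w2.png

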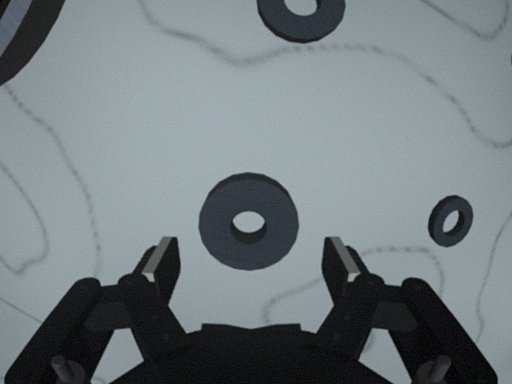

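Ring at (248,222), pads symmetric on either side at (160,260) and (340,260). Shifting (+2,-1.5) mm and descending with feel.

```bash
python3 -m handwheel '[[0.002,-0.0015,0.012,0,0,0,0.066],[0.002,-0.0015,0.024,0,0,0,0.066],[0.002,-0.0015,0.028,0,0,0,0.066],[0.002,-0.0015,0.028,0,0,0,0.066]]'
python3 -m handwheel '[[0,0,0.001,0,0,0,0.066],[0,0,0.002,0,0,0,0.066],[0,0,0.003,0,0,0,0.066]]'
python3 -m handwheel '[[0,0,0.001,0,0,0,0.066],[0,0,0.002,0,0,0,0.066]]'
python3 -c "
from h import *
f,s=snap('wrist');print(s['position'])"
```

```text
clock: 2.6
position: [464.4, -113.9, 75.8]
orientation: [-3.095, -0.535, 0.003]
wrist_force: [-0.3, 0.0, -1.2]
opening: 0.768
clock: 2.9
position: [465.4, -114.3, 74.1]
orientation: [3.095, 0.534, 0.001]
wrist_force: [0.9, 0.2, -0.6]
opening: 0.774
clock: 3.1
position: [465.2, -114.3, 71.9]
orientation: [3.096, 0.534, 0.0]
wrist_force: [0.1, 0.5, -0.6]
opening: 0.776
[ 465.22385478 -114.25523919   71.94928636]
```

```bash
for i in 1 2 3; do python3 -m handwheel '[[0,0,0.001,0,0,0,0.066],[0,0,0.001,0,0,0,0.066]]' | grep -E "posi|force"; done
```

```text
position: [465.1, -114.2, 70.8]
wrist_force: [-0.5, -0.4, 0.4]
position: [465.1, -114.2, 69.8]
wrist_force: [0.5, -0.5, 0.4]
position: [465.1, -114.2, 68.8]
wrist_force: [0.8, -0.1, 1.0]
```

```bash
python3 -m handwheel '[[0,0,0,0,0,0,0.05],[0,0,0,0,0,0,0.05],[0,0,0,0,0,0,0.05],[0,0,0,0,0,0,0.05]]' 50; python3 -m handwheel '[[0,0,-0.01,0,0,0,0.05],[0,0,-0.04,0,0,0,0.05],[0,0,-0.07,0,0,0,0.05],[0,0,-0.09,0,0,0,0.05],[0,0,-0.09,0,0,0,0.05]]'
python3 - <<'E'
from h import *
f,s=snap("wrist","w3");print(s["position"])
E
```

```text
clock: 4.15
position: [465.5, -114.4, 69.3]
orientation: [3.095, 0.534, 0.001]
wrist_force: [0.0, -0.3, 5.9]
opening: 0.672
clock: 4.65
position: [466.6, -114.4, 161.4]
orientation: [3.093, 0.534, 0.007]
wrist_force: [1.6, -0.3, -2.1]
opening: 0.669
[ 466.62070545 -114.37536003  161.44412132]
```

View pics/w3.png

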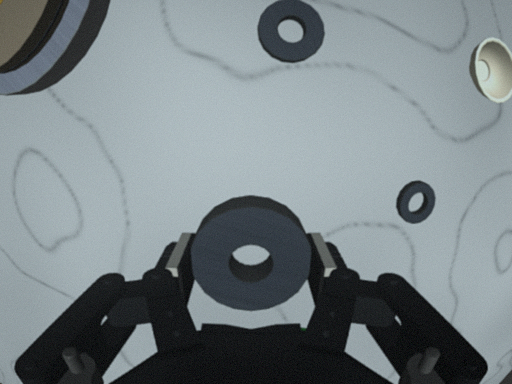

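Ring held at (250,257), its top bore rim centred near (250,263). Computing the bore centre in tool coordinates and the mill position. For that I'll move over the mill at a height where the spindle can be seen.

```bash
cat >> h.py <<'E'
def tool(f,uv,zt):
    "pixel of the wrist camera -> tool point on the tool plane z=zt"
    p=plane(f,uv,zt,{"orientation":[0,0,0],"position":[0,0,0]});return p.round(1)
E
python3 - <<'E'
from h import *
f=grab_frame("wrist");s=state();g=cv2.cvtColor(f["frame"],cv2.COLOR_RGB2GRAY)
print(g[186:316:2,250].tolist());print(g[230:296:2,250].tolist())
print("row255",g[255,180:320:2].tolist())
for v in (207,310,243,283): print(v,tool(f,(250,v),51.3))
print(s["position"],totool(s,np.r_[590-s["position"][0],125-s["position"][1],0]))
E
```

```text
[183, 176, 182, 180, 174, 43, 47, 50, 43, 51, 54, 59, 61, 61, 63, 63, 55, 54, 60, 60, 61, 60, 60, 59, 61, 53, 61, 57, 59, 93, 170, 168, 168, 167, 167, 166, 170, 165, 167, 141, 39, 40, 41, 40, 47, 40, 39, 39, 51, 56, 54, 59, 55, 58, 59, 54, 56, 56, 55, 52, 57, 55, 82, 161, 159]
[60, 59, 61, 53, 61, 57, 59, 93, 170, 168, 168, 167, 167, 166, 170, 165, 167, 141, 39, 40, 41, 40, 47, 40, 39, 39, 51, 56, 54, 59, 55, 58, 59]
row255 [95, 57, 29, 26, 25, 30, 67, 57, 60, 59, 60, 55, 58, 57, 55, 54, 53, 55, 55, 60, 53, 59, 55, 56, 54, 52, 60, 165, 172, 168, 168, 164, 167, 173, 166, 169, 171, 170, 170, 167, 168, 170, 167, 172, 140, 39, 57, 53, 53, 55, 63, 57, 57, 61, 58, 61, 59, 60, 50, 58, 61, 57, 54, 62, 61, 53, 22, 22, 20, 22]
207 [29.7 -0.7 51.3]
310 [-27.6  -0.8  51.3]
243 [12.2 -0.7 51.3]
283 [-10.   -0.7  51.3]
[ 464.56048901 -114.1098511   158.30152533] [ 1.98323599e+02 -1.83238452e+02 -1.07865479e-01]
```

```bash
python3 -m handwheel '[[0.02,-0.03,-0.02,0,0,0,0.05],[0.042,-0.068,-0.04,0,0,0,0.05],[0.065,-0.106,-0.05,0,0,0,0.05],[0.088,-0.144,-0.057,0,0,0,0.05],[0.113,-0.183,-0.057,0,0,0,0.05]]'
python3 -m handwheel '[[0,0,0,0,0,0,0.05],[0,0,0,0,0,0,0.05],[0,0,0,0,0,0,0.05],[0,0,0,0,0,0,0.05]]'
python3 - <<'E'
from h import *
f,s=snap("wrist","w4");print(s["position"],s["dq"])
print(proj(f,(590,125,60),s),proj(f,(590,125,112),s))
E
```

```text
clock: 5.25
position: [509.9, 97.3, 215.0]
orientation: [3.096, 0.533, -0.002]
wrist_force: [-0.1, -0.1, -2.4]
opening: 0.67
clock: 5.65
position: [509.8, 94.3, 214.8]
orientation: [3.096, 0.53, -0.003]
wrist_force: [0.1, 0.1, -3.2]
opening: 0.67
[509.83513182  94.32292518 214.82333487] [ 0.0025668  -0.00714985 -0.00373199 -0.00636889 -0.00231231  0.00124089
 -0.00090353]
(np.float64(247.986274850676), np.float64(84.30986252454608)) (np.float64(247.20891018794254), np.float64(80.09113367510608))
```

View pics/w4.png

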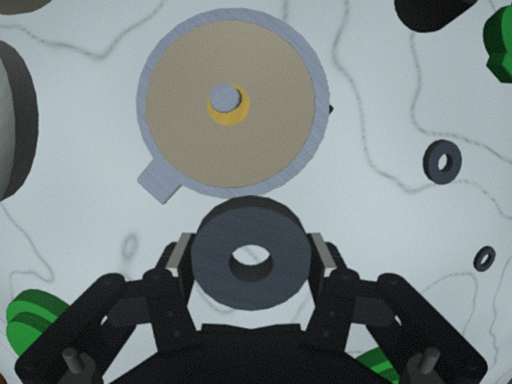

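Mill at (233,103), spindle tip at (225,97), bush at (228,105). Measuring the tip disc and the stone centre.

```bash
cat >> h.py <<'E'
def mill(f,s,u0,box=60,show=False):
    "tip centre (z=112) and stone centre (z=60), in world and tool offset"
    im=f["frame"].astype(int);x0,y0=int(u0[0])-box//2,int(u0[1])-box//2
    c=im[y0:y0+box,x0:x0+box];m=((c[:,:,2]-c[:,:,0])>8).astype(np.uint8)
    m=cv2.morphologyEx(m,cv2.MORPH_OPEN,np.ones((3,3),np.uint8))
    cs,_=cv2.findContours(m,cv2.RETR_EXTERNAL,cv2.CHAIN_APPROX_NONE)
    c=max(cs,key=cv2.contourArea)[:,0]+[x0,y0]
    P=np.array([plane(f,p,112,s)[:2] for p in c],np.float32)
    (x,y),ab,_=cv2.fitEllipse(P);print("tip",x,y,ab,"px",c.min(0),c.max(0))
    return np.array([x,y])
E
python3 - <<'E'
from h import *
f,_=snap("wrist");s=state();print(s["position"])
im=f["frame"].astype(int)
print(im[97,195:260:3].tolist());print(im[75:130:3,225].tolist())
t=mill(f,s,(225,97));print(totool(s,np.r_[t-s["position"][:2],0]))
# stone: brownish (R-B>15)
m=((im[:,:,0]-im[:,:,2])>12).astype(np.uint8)
cs,_=cv2.findContours(m,cv2.RETR_EXTERNAL,cv2.CHAIN_APPROX_NONE)
c=max(cs,key=lambda c:cv2.pointPolygonTest(c,(250.,60.),True))
P=np.array([plane(f,p,60,s)[:2] for p in c[:,0]],np.float32);print("stone",cv2.fitEllipse(P))
E
```

```text
[510.09084275  94.6577498  215.40133241]
[[139, 133, 118], [135, 130, 115], [141, 139, 121], [137, 129, 115], [143, 137, 121], [128, 137, 137], [133, 145, 161], [133, 146, 158], [130, 144, 158], [135, 146, 162], [129, 141, 155], [128, 137, 157], [131, 146, 161], [130, 143, 160], [128, 138, 144], [66, 66, 65], [165, 142, 73], [168, 146, 73], [147, 141, 117], [140, 137, 119], [135, 128, 110], [138, 137, 119]]
[[141, 140, 122], [133, 127, 114], [143, 137, 123], [131, 139, 146], [129, 141, 156], [133, 145, 162], [131, 143, 160], [129, 142, 156], [129, 142, 156], [131, 141, 161], [130, 143, 160], [131, 143, 156], [120, 129, 142], [171, 148, 80], [167, 143, 68], [171, 150, 73], [176, 154, 77], [146, 139, 112], [137, 133, 117]]
tip 576.499755859375 134.63446044921875 (15.447295188903809, 15.92168140411377) px [211  84] [237 111]
[ 75.93039324 -15.58365168  -0.07948734]
stone ((571.4682006835938, 134.3970947265625), (127.67401123046875, 127.77104949951172), 91.69921112060547)
```

Tip is 5.0 mm from the stone centre, as specified. I need a shift of (+74.8,-15.2) mm; moving to just above the tip.

```bash
python3 -m handwheel '[[0.03,-0.006,0,0,0,0,0.05],[0.06,-0.012,0,0,0,0,0.05],[0.0748,-0.0152,0.01,0,0,0,0.05],[0.0748,-0.0152,0.028,0,0,0,0.05],[0.0748,-0.0152,0.028,0,0,0,0.05]]'
python3 -m handwheel '[[0,0,0,0,0,0,0.05],[0,0,0,0,0,0,0.05],[0,0,0,0,0,0,0.05]]'
python3 - <<'E'
from h import *
f,s=snap("wrist");s=state();print(s["position"],totool(s,np.r_[576.5-s["position"][0],134.63-s["position"][1],0]))
a=f["frame"][200:320,170:330,::-1];cv2.imwrite("pics/w5.png",cv2.resize(a,None,fx=4,fy=4))
E
```

```text
clock: 6.25
position: [574.4, 134.3, 185.2]
orientation: [-3.096, -0.533, 0.009]
wrist_force: [-0.7, -0.8, -3.5]
opening: 0.667
clock: 6.55
position: [576.0, 135.2, 189.0]
orientation: [3.095, 0.533, 0.003]
wrist_force: [-0.0, 0.1, -2.9]
opening: 0.663
[575.97337733 135.24148955 188.88564693] [0.29154338 0.75249734 0.00106011]
```

View pics/w5.png

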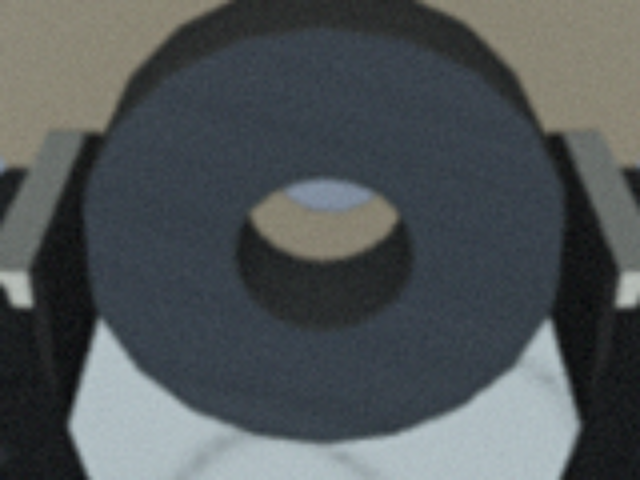

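Run:
```python
from h import *
f=grab_frame("wrist");s=state();z=s["position"][2]
print(s["position"])
print("tip edge",tool(f,(170+330/4,200+212/4),z-112))
for n,(u,v),d in (("bore +x",(323,179),51.3),("bore -x",(323,328),51.3),("bore L",(235,252),51.3),("bore R",(412,252),51.3),("bottom rim -x",(323,261),69.3)):
    print(n,tool(f,(170+u/4-.4,200+v/4-.4),d))
```

```text
[575.90917923 135.32413288 188.74575772]
tip edge [-7.5  0.6 76.7]
bore +x [11.5 -0.5 51.3]
bore -x [-9.2 -0.6 51.3]
bore L [  1.7 -10.8  51.3]
bore R [ 1.7  9.9 51.3]
bottom rim -x [-10.7  -0.6  69.3]
```

Run:
```python
from h import *
g=cv2.cvtColor(cv2.imread("pics/w3.png"),cv2.COLOR_BGR2GRAY)
f=grab_frame("wrist")
print(g[190:200,250].tolist(), g[258:270,250].tolist(),g[278:286,250].tolist(),g[306:313,250].tolist())
for v in (195,195.5,196): print(v,tool(f,(250,v),69.3))
```

```text
[181, 177, 182, 184, 173, 105, 50, 45, 42, 50] [170, 167, 169, 171, 172, 161, 147, 90, 39, 34, 41, 38] [42, 39, 38, 40, 46, 51, 57, 56] [61, 62, 57, 58, 83, 130, 161]
195 [29.1 -0.7 69.3]
195.5 [28.9 -0.7 69.3]
196 [28.6 -0.7 69.3]
```

Run:
```python
from h import *
g=cv2.cvtColor(cv2.imread("pics/w2.png"),cv2.COLOR_BGR2GRAY)
f=grab_frame("wrist")
print("168+",g[168:190,248].tolist());print("205+",g[205:248,248].tolist());print("264+",g[264:274,248].tolist())
for v,d in ((173,106),(183,88),(211,88),(234,106),(243,88),(269,88)): print(v,d,tool(f,(248,v),d))
```

```text
168+ [166, 171, 170, 156, 94, 51, 41, 44, 39, 46, 40, 54, 58, 60, 57, 54, 60, 58, 53, 66, 54, 52]
205+ [57, 52, 59, 49, 49, 67, 125, 163, 165, 165, 166, 161, 168, 164, 162, 168, 165, 166, 166, 166, 162, 164, 162, 162, 164, 167, 157, 106, 46, 37, 37, 41, 38, 38, 38, 39, 43, 37, 31, 47, 52, 59, 53]
264+ [55, 52, 54, 60, 54, 56, 91, 152, 163, 158]
173 106 [ 30.8  -2.  106. ]
183 88 [29.8 -1.8 88. ]
211 88 [13.3 -1.9 88. ]
234 106 [ -9.9  -2.1 106. ]
243 88 [-7.1 -2.  88. ]
269 88 [-25.4  -2.1  88. ]
```

Ring reads as flat in the grip; the rim differences between held and lying match edge chamfers. Spindle relative to bore is about (0,+1.0) mm. Correcting and feeling downward.

```bash
python3 -m handwheel '[[0,0.001,0.002,0,0,0,0.05],[0,0.001,0.004,0,0,0,0.05],[0,0.001,0.006,0,0,0,0.05],[0,0.001,0.006,0,0,0,0.05]]'|grep -E "posi|force"
for i in 1 2 3; do python3 -m handwheel '[[0,0,0.001,0,0,0,0.05],[0,0,0.001,0,0,0,0.05]]' | grep -E "posi|force"; done
```

```text
position: [575.7, 134.5, 181.3]
wrist_force: [-0.2, -0.2, -3.1]
position: [575.9, 134.6, 180.7]
wrist_force: [0.2, 1.0, -3.3]
position: [575.9, 134.5, 179.8]
wrist_force: [-0.3, -0.2, -3.9]
position: [575.9, 134.5, 178.7]
wrist_force: [0.8, 0.3, -2.9]
```

```bash
for i in 1 2 3 4; do python3 -m handwheel '[[0,0,0.001,0,0,0,0.05],[0,0,0.002,0,0,0,0.05],[0,0,0.002,0,0,0,0.05]]' | grep -E "posi|force"; done
```

```text
position: [575.9, 134.5, 176.7]
wrist_force: [-0.3, -0.7, -2.9]
position: [575.9, 134.5, 174.7]
wrist_force: [0.7, 0.4, -2.9]
position: [575.9, 134.5, 172.7]
wrist_force: [-0.5, -0.6, -2.4]
position: [575.9, 134.5, 170.7]
wrist_force: [-0.4, -0.9, -2.5]
```

Threaded with no contact force. Continuing down to just above the stone.

```bash
python3 -m handwheel '[[0,0,0.004,0,0,0,0.05],[0,0,0.008,0,0,0,0.05],[0,0,0.012,0,0,0,0.05],[0,0,0.016,0,0,0,0.05],[0,0,0.018,0,0,0,0.05]]'|grep -E "posi|force"
python3 -m handwheel '[[0,0,0.004,0,0,0,0.05],[0,0,0.008,0,0,0,0.05],[0,0,0.012,0,0,0,0.05],[0,0,0.016,0,0,0,0.05],[0,0,0.018,0,0,0,0.05]]'|grep -E "posi|force"
for i in 1 2 3 ; do python3 -m handwheel '[[0,0,0.001,0,0,0,0.05],[0,0,0.001,0,0,0,0.05]]' | grep -E "posi|force"; done
```

```text
position: [575.7, 134.4, 152.2]
wrist_force: [-0.0, -0.2, -3.1]
position: [575.8, 134.5, 134.3]
wrist_force: [-0.3, 0.3, -2.7]
position: [576.0, 134.5, 133.8]
wrist_force: [0.4, 0.4, -2.3]
position: [576.0, 134.5, 132.9]
wrist_force: [-0.3, -0.4, -2.5]
position: [575.9, 134.5, 131.8]
wrist_force: [0.8, -0.1, -3.0]
```

```bash
for i in 1 2 3 ; do python3 -m handwheel '[[0,0,0.0007,0,0,0,0.05],[0,0,0.0007,0,0,0,0.05]]' | grep -E "posi|force"; done
```

```text
position: [576.0, 134.5, 131.1]
wrist_force: [-0.8, -0.5, -3.0]
position: [575.9, 134.5, 130.4]
wrist_force: [0.2, -0.3, -2.2]
position: [575.9, 134.5, 129.7]
wrist_force: [0.1, -0.9, -2.4]
```

```bash
for i in 1 2 ; do python3 -m handwheel '[[0,0,0.0006,0,0,0,0.05],[0,0,0.0006,0,0,0,0.05]]' | grep -E "posi|force"; done
```

```text
position: [576.0, 134.6, 129.4]
wrist_force: [-1.5, 0.1, -0.9]
position: [576.0, 134.6, 129.4]
wrist_force: [-2.8, -1.2, 4.1]
```

Seated at 129.4, as predicted (about 7 N contact). Release, rise, and go to the mid ring.

```bash
python3 -m handwheel '[[0,0,0,0,0,0,0.07],[0,0,0,0,0,0,0.07],[0,0,0,0,0,0,0.07]]'|grep -E "posi|force|open"
python3 -m handwheel '[[0,0,-0.01,0,0,0,0.075],[0,0,-0.03,0,0,0,0.075],[0,0,-0.06,0,0,0,0.075],[-0.005,0.02,-0.08,0,0,0,0.075],[-0.015,0.06,-0.08,0,0,0,0.075]]'|grep -E "posi|force"
python3 -m handwheel '[[-0.01,0.04,0,0,0,0,0.07],[-0.02,0.08,0,0,0,0,0.066],[-0.03,0.12,0,0,0,0,0.064],[-0.0425,0.15,0.03,0,0,0,0.064],[-0.0425,0.168,0.07,0,0,0,0.064]]'|grep -E "posi|force"
python3 -m handwheel '[[0,0,0.03,0,0,0,0.064],[0,0,0.03,0,0,0,0.064],[0,0,0.03,0,0,0,0.064],[0,0,0.03,0,0,0,0.064]]'
python3 - <<'E'
from h import *
f,_=snap("wrist","w6");s=state();print(s["position"])
u=proj(f,(598.3,-99.9,9),s);print(u)
for r in rings(f,s,[(u,9)]): print(r,totool(s,np.r_[r[:2]-s["position"][:2],0]))
E
```

```text
position: [576.2, 134.6, 128.5]
wrist_force: [-0.6, -0.5, 0.4]
opening: 0.819
position: [583.4, 77.6, 213.4]
wrist_force: [1.2, -0.6, -0.1]
position: [599.6, -104.6, 140.8]
wrist_force: [-0.1, 0.6, 0.4]
clock: 13.25
position: [599.8, -98.6, 111.1]
orientation: [3.094, 0.536, 0.006]
wrist_force: [0.7, 0.3, 0.6]
opening: 0.751
[599.83077001 -98.72156538 111.21097622]
(np.float64(251.90652497613164), np.float64(225.59072494389778))
[599.7 -99.   47.6  51.2] [-0.21683916  0.21819097 -0.00033414]
```

```bash
python3 -m handwheel '[[0,0,0.015,0,0,0,0.058],[0,0,0.03,0,0,0,0.056],[0,0,0.037,0,0,0,0.056],[0,0,0.037,0,0,0,0.056],[0,0,0.037,0,0,0,0.056]]'|grep -E "posi|force|open"
for i in 1 2 3 ; do python3 -m handwheel '[[0,0,0.001,0,0,0,0.056],[0,0,0.001,0,0,0,0.056]]' | grep -E "posi|force"; done
```

```text
position: [598.1, -99.4, 71.2]
wrist_force: [-0.3, -0.0, 0.2]
opening: 0.654
position: [598.4, -99.6, 70.8]
wrist_force: [-0.7, 0.8, -0.2]
position: [598.2, -99.6, 69.7]
wrist_force: [-0.0, -0.0, 0.8]
position: [598.3, -99.6, 68.6]
wrist_force: [0.4, -0.4, -1.4]
```

```bash
python3 -m handwheel '[[0,0,-0.0005,0,0,0,0.04],[0,0,-0.0005,0,0,0,0.04],[0,0,-0.0005,0,0,0,0.04],[0,0,-0.0005,0,0,0,0.04],[0,0,-0.0005,0,0,0,0.04]]' 40
python3 -m handwheel '[[0,0,-0.01,0,0,0,0.04],[-0.005,-0.03,-0.04,0,0,0,0.04],[-0.015,-0.06,-0.075,0,0,0,0.04],[-0.025,-0.1,-0.1,0,0,0,0.04],[-0.025,-0.14,-0.115,0,0,0,0.04]]'|grep -E "posi|force"
```

```text
clock: 14.9
position: [598.9, -99.4, 70.1]
orientation: [3.095, 0.534, 0.002]
wrist_force: [0.3, -0.6, 5.7]
opening: 0.565
position: [526.8, 24.4, 186.0]
wrist_force: [0.7, -0.1, -0.7]
```

```bash
python3 -m handwheel '[[0.003,-0.036,-0.02,0,0,0,0.04],[0.0067,-0.0725,-0.031,0,0,0,0.04],[0.0067,-0.0725,-0.031,0,0,0,0.04],[0.0067,-0.0725,-0.031,0,0,0,0.04],[0.0067,-0.0725,-0.031,0,0,0,0.04]]'|grep -E "posi|force"
python3 -m handwheel '[[0,0,0,0,0,0,0.04],[0,0,0,0,0,0,0.04]]'|grep -E "posi|force"
python3 - <<'E'
from h import *
f,_=snap("wrist","w7");s=state();print(s["position"])
t=mill(f,s,proj(f,(576.5,134.6,112),s),40);print(totool(s,np.r_[t-s["position"][:2],0]))
g=cv2.cvtColor(f["frame"],cv2.COLOR_RGB2GRAY)
for a,b in((200,320),): print([(v,int(g[v,251])) for v in range(a,b)])
h=(g[258,215:290]);print(h.tolist())
E
```

```text
position: [509.6, 93.3, 214.6]
wrist_force: [-0.2, -0.3, -1.7]
position: [509.8, 93.3, 214.5]
wrist_force: [0.3, 0.1, -2.5]
[509.79259855  93.58570745 214.60778985]
tip 577.07421875 135.99818420410156 (24.78532600402832, 26.409677505493164) px [202  76] [241 115]
[ 7.75773630e+01 -1.75323394e+01 -6.65794002e-02]
[(200, 187), (201, 188), (202, 179), (203, 110), (204, 51), (205, 46), (206, 46), (207, 41), (208, 52), (209, 49), (210, 51), (211, 55), (212, 59), (213, 69), (214, 69), (215, 65), (216, 68), (217, 68), (218, 62), (219, 66), (220, 66), (221, 67), (222, 66), (223, 73), (224, 68), (225, 64), (226, 72), (227, 66), (228, 72), (229, 70), (230, 69), (231, 65), (232, 61), (233, 68), (234, 68), (235, 66), (236, 64), (237, 70), (238, 94), (239, 159), (240, 186), (241, 191), (242, 188), (243, 187), (244, 193), (245, 186), (246, 190), (247, 188), (248, 191), (249, 184), (250, 182), (251, 176), (252, 173), (253, 168), (254, 170), (255, 177), (256, 177), (257, 179), (258, 181), (259, 185), (260, 191), (261, 187), (262, 157), (263, 83), (264, 46), (265, 40), (266, 45), (267, 45), (268, 47)
[... 215 characters left out ...]
, 67), (289, 65), (290, 61), (291, 68), (292, 61), (293, 61), (294, 66), (295, 60), (296, 109), (297, 177), (298, 192), (299, 194), (300, 181), (301, 172), (302, 169), (303, 174), (304, 183), (305, 185), (306, 187), (307, 189), (308, 189), (309, 187), (310, 185), (311, 189), (312, 189), (313, 189), (314, 188), (315, 189), (316, 189), (317, 189), (318, 191), (319, 188)]
[64, 66, 63, 62, 63, 63, 67, 69, 69, 65, 67, 62, 66, 66, 53, 28, 35, 33, 38, 29, 41, 68, 119, 159, 187, 193, 195, 188, 189, 194, 187, 192, 192, 190, 186, 185, 181, 177, 169, 161, 158, 169, 179, 178, 186, 193, 192, 184, 163, 131, 94, 45, 36, 41, 37, 41, 38, 48, 63, 63, 60, 64, 65, 62, 62, 67, 64, 68, 66, 70, 62, 63, 63, 65, 65]
```

View pics/w7.png

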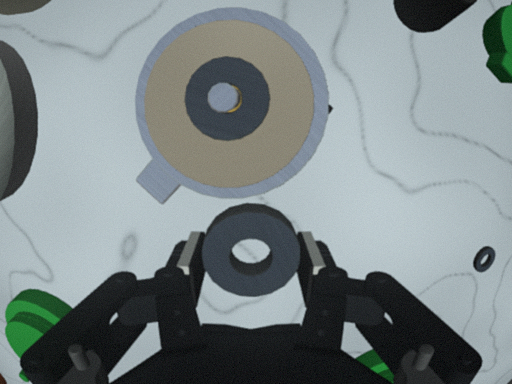

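Wide ring lies flat on the stone around the spindle at (225,97); mid ring is held at (251,250).

Run:
```python
from h import *
f,_=snap("wrist");s=state();print(s["position"])
for v,d in((238.3,56.1),(274.5,56.1),(212,56.1),(295.8,56.1),(203,70.1),(262.8,70.1)):print(v,tool(f,(251,v),d))
print(tool(f,(229,256),56.1),tool(f,(272.7,256),56.1))
im=f["frame"].astype(int)[70:125,195:255];m=(cv2.GaussianBlur(f["frame"],(3,3),0)[70:125,195:255].max(2)>130)&((im[:,:,2]-im[:,:,0])>8)
m=cv2.morphologyEx(m.astype(np.uint8),cv2.MORPH_OPEN,np.ones((3,3),np.uint8))
c=[x for x in cv2.findContours(m,0,1)[0] if cv2.pointPolygonTest(x,(29,27),False)>=0][0][:,0]+[195,70]
P=np.array([plane(f,p,112,s)[:2] for p in c],np.float32);e=cv2.fitEllipse(P);print(e)
print(totool(s,np.r_[e[0]-s["position"][:2],0]))
```

```text
[509.81994143  93.80716372 214.72466014]
238.3 [12.2 -0.2 56.1]
274.5 [-8.2 -0.2 56.1]
212 [25.5 -0.2 56.1]
295.8 [-21.8  -0.2  56.1]
203 [24.7 -0.2 70.1]
262.8 [-9.9 -0.2 70.1]
[  2.5 -10.8  56.1] [ 2.5 10.2 56.1]
((576.3519897460938, 134.75985717773438), (15.365153312683105, 15.582016944885254), 39.60979461669922)
[ 7.63896679e+01 -1.63784259e+01 -4.85694237e-02]
```

```bash
python3 -m handwheel '[[0.03,-0.006,0,0,0,0,0.04],[0.06,-0.012,0,0,0,0,0.04],[0.0748,-0.0162,0.01,0,0,0,0.04],[0.0748,-0.0162,0.026,0,0,0,0.04],[0.0748,-0.0162,0.026,0,0,0,0.04]]'|grep -E "posi|force"
python3 -m handwheel '[[0,0,0,0,0,0,0.04],[0,0,0,0,0,0,0.04],[0,0,0,0,0,0,0.04]]'|grep -E "posi|force"
python3 - <<'E'
from h import *
f,s=snap("wrist");s=state();z=s["position"][2];print(s["position"],totool(s,np.r_[576.4-s["position"][0],134.7-s["position"][1],0]))
a=f["frame"][200:320,170:330,::-1];cv2.imwrite("pics/w8.png",cv2.resize(a,None,fx=4,fy=4))
print(f["frame"][236:268,251].tolist())
for v in (244,248,252): print(v,tool(f,(251,v),z-112))
E
```

```text
position: [572.8, 133.9, 185.8]
wrist_force: [-0.6, -0.3, -1.4]
position: [574.8, 134.4, 189.8]
wrist_force: [0.5, -0.5, -1.5]
[574.88858397 134.46390886 189.83683786] [1.50328143 0.28330094 0.00171888]
[[55, 62, 71], [55, 60, 71], [76, 85, 92], [109, 121, 132], [136, 148, 162], [133, 146, 162], [131, 145, 161], [126, 140, 156], [124, 138, 156], [125, 142, 155], [122, 134, 152], [127, 141, 158], [124, 135, 152], [114, 119, 129], [73, 82, 88], [59, 64, 73], [56, 62, 66], [99, 103, 93], [131, 127, 115], [133, 129, 111], [135, 129, 116], [135, 128, 116], [132, 129, 115], [140, 129, 115], [135, 130, 115], [133, 126, 111], [107, 104, 93], [63, 66, 58], [38, 42, 43], [43, 42, 46], [43, 46, 50], [40, 41, 39]]
244 [-2.4 -0.2 77.8]
248 [-4.9 -0.2 77.8]
252 [-7.5 -0.2 77.8]
```

Through the bore the spindle sits within about 0.5 mm of the bore axis. Feeling down.

```bash
python3 -m handwheel '[[0,0.0005,0.002,0,0,0,0.04],[0,0.0005,0.004,0,0,0,0.04],[0,0.0005,0.006,0,0,0,0.04],[0,0.0005,0.006,0,0,0,0.04]]'|grep -E "posi|force"
for i in 1 2 3 4; do python3 -m handwheel '[[0,0,0.001,0,0,0,0.04],[0,0,0.001,0,0,0,0.04]]' | grep -E "posi|force"; done
```

```text
position: [574.7, 134.3, 182.6]
wrist_force: [-1.2, -0.1, -1.5]
position: [574.9, 134.4, 181.9]
wrist_force: [-0.2, 0.1, -1.4]
position: [574.9, 134.4, 181.0]
wrist_force: [0.0, 0.3, -1.6]
position: [574.9, 134.4, 179.9]
wrist_force: [0.2, 0.9, -1.4]
position: [574.9, 134.4, 178.9]
wrist_force: [-0.3, -0.1, 0.3]
```

```bash
for i in 1 2 3 4; do python3 -m handwheel '[[0,0,0.001,0,0,0,0.04],[0,0,0.001,0,0,0,0.04]]' | grep -E "posi|force"; done
```

```text
position: [574.9, 134.4, 177.9]
wrist_force: [0.0, -0.4, -0.7]
position: [574.9, 134.4, 176.9]
wrist_force: [-1.1, 0.4, -1.7]
position: [574.9, 134.3, 175.9]
wrist_force: [-0.5, -0.1, -1.9]
position: [574.9, 134.3, 174.9]
wrist_force: [-0.3, -0.3, -1.0]
```

```bash
python3 -m handwheel '[[0,0,0.004,0,0,0,0.04],[0,0,0.008,0,0,0,0.04],[0,0,0.013,0,0,0,0.04],[0,0,0.018,0,0,0,0.04],[0,0,0.022,0,0,0,0.04]]'|grep -E "posi|force"
for i in 1 2 3 4; do python3 -m handwheel '[[0,0,0.001,0,0,0,0.04],[0,0,0.001,0,0,0,0.04]]' | grep -E "posi|force"; done
```

```text
position: [574.8, 134.3, 152.3]
wrist_force: [-0.2, -0.5, -2.1]
position: [574.9, 134.4, 151.8]
wrist_force: [-0.7, -0.7, -1.1]
position: [575.1, 134.4, 151.2]
wrist_force: [-0.8, 0.9, -1.7]
position: [575.0, 134.4, 150.1]
wrist_force: [-0.5, -0.1, -0.6]
position: [574.9, 134.3, 149.0]
wrist_force: [-0.4, -0.2, -1.5]
```

```bash
for i in 1 2 3; do python3 -m handwheel '[[0,0,0.0006,0,0,0,0.04],[0,0,0.0006,0,0,0,0.04]]' | grep -E "posi|force|clock"; done
```

```text
clock: 20.55
position: [574.9, 134.4, 148.4]
wrist_force: [-0.0, -0.1, -1.8]
clock: 20.75
position: [575.0, 134.4, 148.1]
wrist_force: [-0.7, -0.6, 0.7]
clock: 20.95
position: [575.0, 134.5, 148.1]
wrist_force: [-2.3, -0.6, 6.1]
```

```bash
python3 -m handwheel '[[0,0,0,0,0,0,0.06],[0,0,0,0,0,0,0.06],[0,0,0,0,0,0,0.06]]'|grep -E "posi|force|open"
python3 -m handwheel '[[0,0,-0.01,0,0,0,0.065],[0,0,-0.03,0,0,0,0.065],[0,0,-0.06,0,0,0,0.065],[-0.01,0.02,-0.07,0,0,0,0.065],[-0.032,0.058,-0.07,0,0,0,0.065]]'|grep -E "posi|force"
python3 -m handwheel '[[-0.023,0.042,0,0,0,0,0.055],[-0.046,0.084,0,0,0,0,0.055],[-0.069,0.126,0,0,0,0,0.055],[-0.092,0.168,0,0,0,0,0.055],[-0.115,0.21,0,0,0,0,0.055]]'|grep -E "posi|force"
python3 -m handwheel '[[-0.023,0.04,0.01,0,0,0,0.055],[-0.0455,0.0795,0.03,0,0,0,0.055],[-0.0455,0.0795,0.07,0,0,0,0.055],[-0.0455,0.0795,0.107,0,0,0,0.055],[-0.0455,0.0795,0.107,0,0,0,0.055]]'|grep -E "posi|force"
python3 -m handwheel '[[0,0,0,0,0,0,0.055],[0,0,0,0,0,0,0.055]]'
python3 - <<'E'
from h import *
f,_=snap("wrist","w9");s=state();print(s["position"])
u=proj(f,(510,-257.5,6),s);print(u)
for r in rings(f,s,[(u,6)]): print(r,totool(s,np.r_[r[:2]-s["position"][:2],0]))
E
```

```text
position: [575.0, 134.4, 147.2]
wrist_force: [0.7, -0.2, -0.4]
opening: 0.705
position: [565.6, 73.1, 220.7]
wrist_force: [0.5, 0.1, -0.8]
position: [526.0, -169.2, 218.4]
wrist_force: [0.8, -0.3, -0.5]
position: [506.7, -256.5, 106.0]
wrist_force: [-0.4, 0.4, -0.3]
clock: 22.95
position: [511.8, -257.6, 112.9]
orientation: [3.093, 0.535, 0.005]
wrist_force: [0.2, -0.6, -0.3]
opening: 0.646
[ 511.87245047 -257.75270993  113.00750901]
(np.float64(249.35577839935746), np.float64(222.20458518038123))
[ 511.  -258.5   37.4   39.6] [-1.072793    0.41076119 -0.00164182]
```

```bash
python3 -m handwheel '[[-0.001,0.0004,0.015,0,0,0,0.047],[-0.001,0.0004,0.03,0,0,0,0.046],[-0.001,0.0004,0.037,0,0,0,0.046],[-0.001,0.0004,0.037,0,0,0,0.046],[-0.001,0.0004,0.037,0,0,0,0.046]]'|grep -E "posi|force|open"
for i in 1 2 3 ; do python3 -m handwheel '[[0,0,0.001,0,0,0,0.046],[0,0,0.001,0,0,0,0.046]]' | grep -E "posi|force"; done
```

```text
position: [509.2, -258.0, 72.9]
wrist_force: [-0.3, -0.2, -0.5]
opening: 0.54
position: [509.5, -258.3, 72.5]
wrist_force: [0.1, -0.8, -0.3]
position: [509.3, -258.3, 71.4]
wrist_force: [-0.4, -0.1, 1.3]
position: [509.4, -258.3, 70.4]
wrist_force: [-0.0, -0.1, 0.9]
```

```bash
python3 -m handwheel '[[0.0012,0,-0.0005,0,0,0,0.046],[0.0012,0,-0.0005,0,0,0,0.03],[0.0012,0,-0.0005,0,0,0,0.03],[0.0012,0,-0.0005,0,0,0,0.03],[0.0012,0,-0.0005,0,0,0,0.03]]' 30
python3 -m handwheel '[[0,0,0,0,0,0,0.03]]'
python3 -m handwheel '[[0,0,-0.01,0,0,0,0.03],[0.01,0,-0.04,0,0,0,0.03],[0.03,-0.03,-0.07,0,0,0,0.03],[0.05,-0.065,-0.1,0,0,0,0.03],[0.07,-0.1,-0.13,0,0,0,0.03]]'
```

```text
clock: 24.6
position: [511.0, -257.9, 71.5]
orientation: [3.095, 0.534, 0.002]
wrist_force: [0.2, 0.6, 5.4]
opening: 0.452
clock: 24.7
position: [511.0, -258.0, 71.5]
orientation: [3.095, 0.534, 0.002]
wrist_force: [-0.1, 0.3, 5.8]
opening: 0.451
clock: 25.2
position: [542.4, -139.4, 201.7]
orientation: [-3.096, -0.533, 0.001]
wrist_force: [0.8, 0.2, -1.3]
opening: 0.454
```

```bash
python3 -m handwheel '[[0.009,-0.046,-0.016,0,0,0,0.03],[0.018,-0.092,-0.016,0,0,0,0.03],[0.027,-0.138,-0.016,0,0,0,0.03],[0.036,-0.184,-0.016,0,0,0,0.03],[0.046,-0.232,-0.016,0,0,0,0.03]]'|grep -E "posi|force"
python3 -m handwheel '[[0.001,0,0,0,0,0,0.03],[0.001,0,0,0,0,0,0.03],[0.001,0,0,0,0,0,0.03],[0.001,0,0,0,0,0,0.03]]'|grep -E "posi|force"
python3 - <<'E'
from h import *
f,_=snap("wrist","w10");s=state();print(s["position"])
u=proj(f,(576.4,134.7,112),s);x0,y0=int(u[0])-30,int(u[1])-28
im=f["frame"].astype(int)[y0:y0+55,x0:x0+60];m=(cv2.GaussianBlur(f["frame"],(3,3),0)[y0:y0+55,x0:x0+60].max(2)>130)&((im[:,:,2]-im[:,:,0])>8)
m=cv2.morphologyEx(m.astype(np.uint8),cv2.MORPH_OPEN,np.ones((3,3),np.uint8))
c=[x for x in cv2.findContours(m,0,1)[0] if cv2.pointPolygonTest(x,(30,28),False)>=0][0][:,0]+[x0,y0]
P=np.array([plane(f,p,112,s)[:2] for p in c],np.float32);e=cv2.fitEllipse(P);print(e,totool(s,np.r_[e[0]-s["position"][:2],0]))
g=cv2.cvtColor(f["frame"],cv2.COLOR_RGB2GRAY)
print([(v,int(g[v,251])) for v in range(205,292)])
d=71.5-10
for v in (230,240,250,260,270,280): print(v,tool(f,(251,v),d))
v=255;print(g[v,215:290].tolist())
E
```

```text
position: [507.4, 94.7, 216.7]
wrist_force: [1.3, 0.6, -1.5]
position: [509.5, 92.0, 216.3]
wrist_force: [0.3, 0.2, -0.6]
[509.48215123  92.13957102 216.29940943]
((576.3822631835938, 134.64971923828125), (15.144062995910645, 15.348207473754883), 36.86843490600586) [ 7.72309148e+01 -1.78359392e+01 -5.24410782e-02]
[(205, 181), (206, 182), (207, 184), (208, 181), (209, 184), (210, 184), (211, 185), (212, 173), (213, 116), (214, 55), (215, 49), (216, 50), (217, 49), (218, 51), (219, 56), (220, 62), (221, 66), (222, 65), (223, 62), (224, 64), (225, 67), (226, 67), (227, 62), (228, 67), (229, 60), (230, 64), (231, 70), (232, 59), (233, 68), (234, 65), (235, 92), (236, 142), (237, 184), (238, 186), (239, 186), (240, 181), (241, 186), (242, 187), (243, 186), (244, 186), (245, 182), (246, 184), (247, 182), (248, 184), (249, 184), (250, 181), (251, 172), (252, 168), (253, 166), (254, 168), (255, 162), (256, 165), (257, 174), (258, 179), (259, 179), (260, 185), (261, 187), (262, 169), (263, 125), (264, 58), (265, 45), (266, 45), (267, 47), (268, 48), (269, 52), (270, 50), (271, 56), (272, 67), (273, 66), (274, 65), (275, 66), (276, 67), (277, 62), (278, 60), (279, 63), (280, 63), (281, 62), (282, 65), (283, 62), (284, 81), (285, 145), (286, 185), (287, 185), (288, 186), (289, 181), (290, 186), (291, 184)]
230 [14.  -0.2 61.5]
240 [ 8.5 -0.2 61.5]
250 [ 2.9 -0.2 61.5]
260 [-2.9 -0.2 61.5]
270 [-9.  -0.2 61.5]
280 [-15.3  -0.2  61.5]
[67, 62, 63, 63, 62, 63, 63, 67, 63, 65, 62, 59, 59, 63, 56, 55, 38, 34, 61, 119, 168, 189, 185, 187, 185, 185, 183, 185, 182, 185, 185, 180, 181, 179, 177, 169, 162, 165, 164, 162, 174, 177, 182, 183, 184, 186, 189, 184, 190, 185, 187, 183, 155, 93, 36, 36, 48, 61, 63, 71, 62, 68, 65, 64, 65, 64, 68, 65, 66, 67, 60, 69, 64, 49, 37]
```

View pics/w10.png

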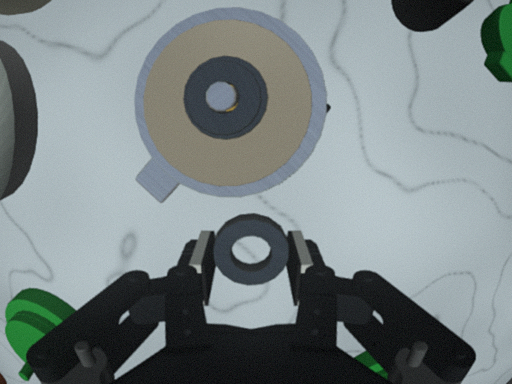

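Mid ring is stacked on the wide one around the spindle (221,96); small ring is held at (251,249) with its bore at tool (0.5,-0.25). Target TCP is (576.4,134.6).

```bash
python3 -m handwheel '[[0.03,-0.006,0,0,0,0,0.03],[0.06,-0.012,0,0,0,0,0.03],[0.077,-0.0175,0.01,0,0,0,0.03],[0.077,-0.0175,0.026,0,0,0,0.03],[0.077,-0.0175,0.026,0,0,0,0.03]]'|grep -E "posi|force"
python3 -m handwheel '[[0,0,0,0,0,0,0.03],[0,0,0,0,0,0,0.03],[0,0,0,0,0,0,0.03],[0,0,0,0,0,0,0.03]]'|grep -E "posi|force"
python3 - <<'E'
from h import *
f,s=snap("wrist");s=state();z=s["position"][2];print(s["position"],totool(s,np.r_[576.4-s["position"][0],134.7-s["position"][1],0]))
print(f["frame"][232:268,251].sum(1).tolist())
for v in (248,252,256): print(v,tool(f,(251,v),z-112))
E
```

```text
position: [574.3, 134.5, 187.3]
wrist_force: [-0.4, -0.5, -1.7]
position: [576.1, 135.7, 191.2]
wrist_force: [0.1, -0.2, -1.1]
[576.05515277 135.83880334 191.06184266] [-5.64297412e-02  1.18853175e+00  7.85186143e-04]
[196, 196, 178, 230, 357, 420, 420, 419, 411, 418, 427, 430, 419, 431, 424, 415, 418, 415, 377, 289, 197, 195, 179, 187, 174, 205, 288, 364, 387, 376, 335, 251, 135, 129, 119, 141]
248 [-5.6 -0.2 79.1]
252 [-8.2 -0.2 79.1]
256 [-10.8  -0.2  79.1]
```

```bash
python3 -m handwheel '[[0,0.0012,0.002,0,0,0,0.03],[0,0.0012,0.004,0,0,0,0.03],[0,0.0012,0.006,0,0,0,0.03],[0,0.0012,0.006,0,0,0,0.03],[0,0.0012,0.006,0,0,0,0.03]]'|grep -E "posi|force"
for i in 1 2 3 4; do python3 -m handwheel '[[0,0,0.001,0,0,0,0.03],[0,0,0.001,0,0,0,0.03]]' | grep -E "posi|force"; done
```

```text
position: [576.3, 135.0, 184.3]
wrist_force: [-0.2, 0.2, -0.1]
position: [576.3, 135.0, 183.4]
wrist_force: [0.3, 0.1, -1.4]
position: [576.3, 134.9, 182.4]
wrist_force: [-0.2, -0.1, -0.4]
position: [576.3, 134.9, 181.4]
wrist_force: [0.3, -0.2, -0.9]
position: [576.3, 134.9, 180.3]
wrist_force: [-1.1, -0.1, 0.4]
```

```bash
for i in 1 2 3 4; do python3 -m handwheel '[[0,0,0.001,0,0,0,0.03],[0,0,0.0015,0,0,0,0.03]]' | grep -E "posi|force"; done
```

```text
position: [576.3, 134.9, 178.9]
wrist_force: [-1.1, -0.1, -0.5]
position: [576.3, 134.9, 177.3]
wrist_force: [-0.1, 0.7, -0.3]
position: [576.3, 134.9, 175.9]
wrist_force: [-0.2, 0.1, -0.8]
position: [576.3, 134.9, 174.4]
wrist_force: [-0.4, -0.4, -0.1]
```

```bash
for i in 1 2 3 4 5; do python3 -m handwheel '[[0,0,0.001,0,0,0,0.03],[0,0,0.0015,0,0,0,0.03]]' | grep -E "posi|force"; done
```

```text
position: [576.3, 134.9, 172.9]
wrist_force: [0.2, -0.7, -0.6]
position: [576.3, 134.9, 171.3]
wrist_force: [-0.2, 0.8, -0.7]
position: [576.3, 134.9, 169.8]
wrist_force: [0.7, 0.1, -0.8]
position: [576.3, 134.9, 168.4]
wrist_force: [0.2, 0.5, -0.2]
position: [576.3, 134.9, 166.9]
wrist_force: [1.0, 0.0, -0.5]
```

```bash
for i in 1 2 3 4; do python3 -m handwheel '[[0,0,0.0008,0,0,0,0.03],[0,0,0.0008,0,0,0,0.03]]' | grep -E "posi|force"; done
```

```text
position: [576.3, 134.9, 166.1]
wrist_force: [0.4, 0.2, -0.8]
position: [576.3, 134.9, 165.3]
wrist_force: [0.4, 1.0, -0.7]
position: [576.3, 134.9, 164.5]
wrist_force: [0.2, -0.4, 0.1]
position: [576.3, 134.9, 163.7]
wrist_force: [-1.2, 0.3, -0.2]
```

```bash
for i in 1 2; do python3 -m handwheel '[[0,0,0.0005,0,0,0,0.03],[0,0,0.0005,0,0,0,0.03]]' | grep -E "posi|force"; done
```

```text
position: [576.4, 134.9, 163.6]
wrist_force: [-1.6, -0.7, 1.3]
position: [576.4, 135.0, 163.5]
wrist_force: [-3.3, -1.1, 5.4]
```

Seated at 163.5, the predicted height. Release, rise, and step back along tool -x for a check.

```bash
python3 -m handwheel '[[0,0,0,0,0,0,0.055],[0,0,0,0,0,0,0.055],[0,0,0,0,0,0,0.055]]'|grep -E "posi|force|open"
python3 -m handwheel '[[0,0,-0.01,0,0,0,0.055],[0,0,-0.03,0,0,0,0.055],[0,0,-0.06,0,0,0,0.055],[-0.035,0,-0.06,0,0,0,0.055],[-0.08,0,-0.06,0,0,0,0.055]]'|grep -E "posi|force"
python3 -m handwheel '[[0,0,0,0,0,0,0.055],[0,0,0,0,0,0,0.055],[0,0,0,0,0,0,0.055]]'
python3 - <<'E'
from h import *
a=snap("wrist")[0]["frame"][0:210,110:350,::-1];b=snap("scene")[0]["frame"][150:270,240:380,::-1];c=snap("side")[0]["frame"][140:220,180:290,::-1]
r=lambda x:cv2.resize(x,(400,300))
cv2.imwrite("pics/end.png",np.vstack([np.hstack([r(a),r(b)]),np.hstack([r(c),r(snap("scene")[0]["frame"][:,:,::-1])])]))
E
```

```text
position: [576.4, 135.0, 162.6]
wrist_force: [-0.3, -0.3, 0.3]
opening: 0.647
position: [501.9, 109.1, 224.4]
wrist_force: [0.7, -0.5, 1.5]
clock: 32.5
position: [502.1, 108.4, 223.7]
orientation: [-3.096, -0.534, -0.003]
wrist_force: [-0.1, -1.1, -0.4]
opening: 0.644
```

View pics/end.png

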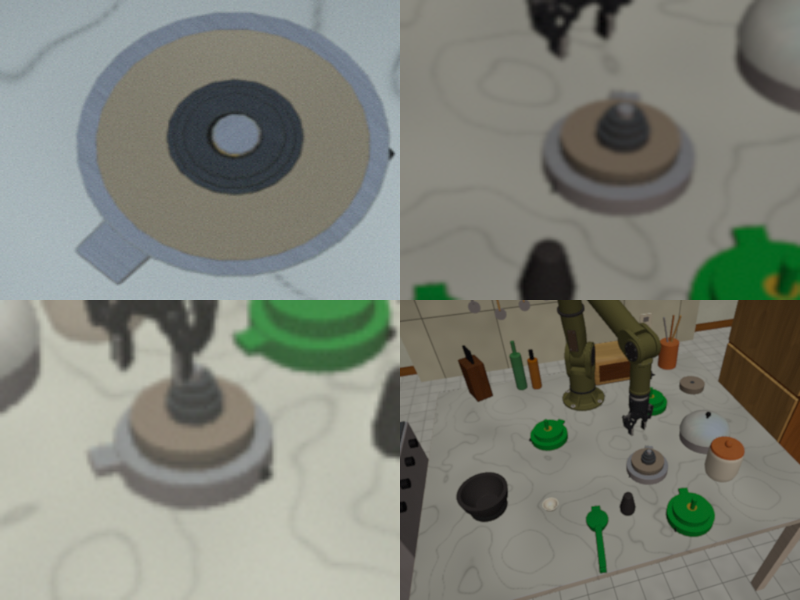

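All views show three rings stacked flat in steps, wide, mid, small, with the spindle tip standing out at (235,135) of the composite. The other things are where they were and the gripper is clear.

```bash
python3 -c "
from cell import close_job;print(close_job())"
```

```text
the job is handed in; nothing more can be done
None
```

All three rings are on the grey mill's spindle, widest at the bottom, then the middle one, then the smallest. I released each one, and handed the job in at about 33 s of the 72 s.

- **Seating:** each ring stopped at the height worked out beforehand, with TCP z at 129.4, 148.1 and 163.5 mm (predicted 129.3, 148.1 and 163.5). This matches the three lying flat on one another.
- **Forces:** threading showed next to no side force. The largest wrist force I read was about 6 N, when seating a ring on the mill and when the fingertips touched the ledge while gripping. I read it only at the end of each move, so a brief peak in between would not have shown.
- **Final look:** the wrist, scene and side pictures show the stepped stack with the spindle tip standing clear. The other things are in their places and the gripper is well away.
- **Disagreement:** on the wide ring, the wrist camera put the centres of its top and bottom edges up to 2 mm apart, held or lying flat. I took this for bevelled edges rather than tilt, and the ring then threaded and seated freely.

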